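# Test the bench stop button and restart

## Task

Test the emergency stop of the bench and put the bench back in service: press the large mushroom button down until it latches, and take the fingers off it so that it stays down by itself. Then push one of its ears sideways with the fingertips to twist it clockwise (seen from above) until it springs back up, and finally press the small round start button on the other box. Only touch and push, with nothing gripped or lifted, and leave the bottle, timer, beaker and forceps where they are.

Things in the scene. Friction and masses are not known exactly. Their poses are not given: they have to be found in the camera images.
- stop_box: grey plastic box 130 x 130 mm, 50 mm high, fixed to the worktop, with the mushroom stop button in the middle of its top. Origin: centre of the underside, on the button's axis; z up. A short cable gland sticks out of its +x side.
- stop_top (a point): top centre of the black mushroom head's dome (dome 40 mm across, nearly flat on top, 11.5 mm above the tops of the ears). With the head up it is 92 mm above the worktop; it moves with the head. Press straight down here: the push grows to about 10 N at most, the head latches after 11 to 12 mm of travel, rests about 10 mm down when let go, and meets a hard stop at 13.5 mm.
- stop_mid (a point): point on the button's axis level with the tops of the two ears (80.5 mm above the worktop with the head up, about 70.5 mm latched). Turns with the head: its y axis runs along the ears, x across them, z up.
- stop_ear_left (a point): point on the top face of the ear on the head's +y side, 40 mm from the axis. The two ears are opposite ends of one straight black bar through the head, 100 mm long (50 mm from the axis to each end), 10 mm wide, 14 mm high; the outer 30 mm of each ear stands clear of the dome. Its underside is 16.5 mm above the box with the head up and about 6.5 mm above it when latched. To twist clockwise push this ear towards the head's +x side, from its -x side.
- stop_ear_right (a point): the same point on the opposite (-y) ear, 40 mm from the axis. To twist clockwise push this ear towards the head's -x side, from its +x side.
- stop_press (a joint): how far the mushroom head is pressed in, m: 0 up, about 0.010 latched, 0.0135 at the stop. A spring lifts it; pressed past about 0.012 with the head untwisted it stays latched when let go.
- stop_twist (a joint): twist of the mushroom head, rad: 0 at rest, grows clockwise seen from above, stop at 1.1. A spring turns it back to 0 when let go; about 2 N on an ear turns it. When latched, a twist of about 0.35 to 0.5 frees the latch and the head springs up.
- start_box: smaller grey plastic box 80 x 80 mm, 50 mm high, fixed to the worktop, with the small round start button on its top. Origin: centre of the underside. It and the stop box may change places.
- start_top (a point): top centre of the round metal start button, 28 mm across, 72 mm above the worktop when up; press straight down.
- start (a joint): how far the start button is pressed, m: 0 up, 0.006 fully down (about 5 N); it springs back.
- amber_bottle: brown bottle with black cap, 44 mm across, 95 mm high, loose, bystander; origin at the centre of its underside.
- timer: small white bench timer 62 x 62 x 20 mm, loose, bystander; origin at the centre of its underside.
- beaker: glass beaker 71 mm across, 88 mm high, loose, bystander; origin at the centre of its underside.
- forceps: steel forceps 129 mm long, 20 mm wide, 10 mm high, lying along its y axis, loose, bystander; origin at the centre of its underside.

How it is judged:
By the outcome, as a careful person would: the job done as asked, in the order asked, and still so for the second after the job is handed in, with the robot touching nothing.
It also fails if it takes over 58 s, if anything falls off the work surface, if the arm or the gripper's body presses on something with over 40 N, if the wrist force passes 120 N, or if a joint passes its speed limit or range.

## Robot

A 7-joint arm with a two-finger parallel gripper is mounted at the origin on a cart in front of the work surface, level with it; the furniture and walls round the work are solid. World frame = base frame: x ahead of the robot, y to its left, z up, the work surface at z = 0. Lengths are in m, angles in rad, forces in N, time in s.
With the tool pointing down it reaches from about 0.4 to 0.875 m from the base axis. Payload 19.3 kg.
Tool frame: the origin (TCP) lies at the centre of the arm's flange, where the gripper is bolted on; the fingertips stand 173 mm ahead of it and the grasp point (between the pads) lies 155 mm ahead of it; z points along the fingers, y is the line along which they close (so a half turn about z gives the same grasp; the last joint's range is limited). The gripper opens to 85 mm and grips with 20 to 120 N. Pads are 22 mm wide; open, the fingers measure 114 mm over their backs; the gripper's body (76 mm by 85 mm) begins 54 mm behind the grasp point. The pads swing forward as they close: fully open they stand 13 mm farther back than shut.
Start: joints at [1.068, 0.521, -0.036, 1.599, 0.021, 1.021, -0.113], TCP at [0.262, -0.567, 0.405] pointing down, gripper open.
Joint ranges: [-2.91, 2.91], [-0.3, 2.13], [-1.5, 1.42], [0.17, 2.43], [-1.26, 4.41], [0.16, 1.93], [-2.52, 2.52]. Speed limits (rad/s): [1.89, 1.89, 2.39, 2.39, 3.01, 3.01, 3.01].

## Interface

Orientations are given as [roll, pitch, yaw] about the fixed x, y, z axes, in that order (R = Rz(yaw) Ry(pitch) Rx(roll)).
In Python, from workcell import bot, imaging, job gives the robot as it stands.
- The arm moves only by the tool carry_out, never from a script. Its argument "targets" is a list of rows, each a list of 3 entries, a list of its own where there are three numbers: the shift along the tool's x, y, z in units of 0.25 m (1.0 is 0.25 m), then the turn, a rotation vector about the tool's x, y, z in units of 180 degrees (1.0 is 180 degrees), then the opening, from 0 (shut) to 1 (fully open). In form: [[[tx, ty, tz], [wx, wy, wz], jaw], ...]. A call has 1 to 8 rows; each row shifts and turns the commanded pose from where the row before left it, along the tool's axes as they then stand; what a row does not reach is not made up. A row lasts 1/8 s, in which the tool goes at most 62.5 mm and 10.7 degrees, less where a joint would pass 70% of its speed; a pose out of reach is approached as far as the arm can. A call with a number of a shift or a turn outside -1 to 1 is refused whole. A call with a gripper value outside its range is refused whole. The fingers move at their own pace and stop on an object; "force" is the grip in N (left out, the last holds). Time passes only in rows, so rows that do not move let the fingers close. It gives the time, the measured TCP pose, the force and the opening at its end, in the units of the state.
- bot.observe(): the state, without advancing time (a new reading comes with each control period).
- imaging.grab_frame(name): name is "scene" or "top"; returns a dict with "pixels" (384x512x3 uint8, red, green, blue), "mtx" (3x3 intrinsics, pixels), "cam_to_world" (4x4, takes a point from camera to world coordinates). Camera axes: x right, y down, z forward; pixel columns grow to the right and rows downward; lengths in m; the calibration is good to about 2 mm. A picture is of the moment at which its call begins. There is no depth.
- job.job_done(): hands the job in, once; it reports no verdict.
The state is a dict: "clock": time; "qpos": joint angles; "qd": joint speeds; "joint_efforts": joint torques, N m; "position": TCP position; "tool_rot": TCP orientation; "force": force on the tool from outside, world axes, zero at the start; "moment": the same for the moment, N m; "grip_width": finger opening in m.
Only numpy, scipy, OpenCV 4.12 (cv2) and the standard library are available. Lean on these libraries where they do the work, as an engineer would, in place of code of your own. Each camera call takes 0.05 s, during which the arm holds its last target. There are 200 camera calls.

## Working session

There is one attempt and no reset: what is moved stays moved. The work goes in short steps, Python scripts to look and compute and a tool call to move; the robot and the scene stay as the last step left them, time stands still between calls to the robot, and variables do not carry over. Pictures are saved under pics/ and viewed, on a budget of 10 in all, crops included, one or two more only if the job needs it, and the job is handed in when it is done.

Besides the shell and the picture viewer there is one more tool, called after "Call:" by a JSON object that holds its "fn" and its "kwargs", one argument or row to a line. carry_out: Moves the arm, as the interface text tells. Its arguments: {"type":"object","properties":{"targets":{"type":"array"},"force":{"type":"number"}},"required":["targets"]}

```bash
mkdir -p pics; python3 - <<'E'
from workcell import bot, imaging
import cv2, numpy as np
for n in ("top","scene"):
    f=imaging.grab_frame(n); cv2.imwrite(f"pics/{n}0.png",f["pixels"][:,:,::-1]); np.savez(f"pics/{n}0.npz",**f)
    print(n,f["mtx"].round(1).tolist(),f["cam_to_world"].round(3).tolist())
print(bot.observe())
E
```

```text
top [[426.0, 0.0, 252.9], [0.0, 426.0, 189.8], [0.0, 0.0, 1.0]] [[-0.146, -0.966, 0.212, 0.331], [-0.989, 0.143, -0.027, -0.007], [-0.004, -0.214, -0.977, 1.147], [0.0, 0.0, 0.0, 1.0]]
scene [[363.8, 0.0, 258.3], [0.0, 363.8, 186.3], [0.0, 0.0, 1.0]] [[-0.748, -0.408, 0.524, 0.007], [-0.664, 0.457, -0.592, 0.599], [0.002, -0.791, -0.612, 0.74], [0.0, 0.0, 0.0, 1.0]]
{'clock': 0.1, 'qpos': array([ 1.06781372,  0.52195815, -0.0363134 ,  1.5999006 ,  0.02118441,
        1.02110168, -0.11277636]), 'qd': array([ 0.00084035, -0.00099144,  0.000847  , -0.00259818,  0.00010302,
        0.00199318, -0.00208817]), 'joint_efforts': array([ 3.60421902e-03, -9.28495359e+01,  1.98458500e+00, -3.70534194e+01,
        1.82144920e-02,  5.37290209e-03,  8.43968223e-06]), 'position': array([ 0.26205614, -0.56728914,  0.40419907]), 'tool_rot': array([-3.14061111e+00,  6.11159933e-05,  4.32774076e-01]), 'force': array([-0.49726477,  0.3796153 , -0.01808099]), 'moment': array([0.03167564, 0.02854217, 0.00321209]), 'grip_width': 0.08594472694766485}
```

View pics/top0.png

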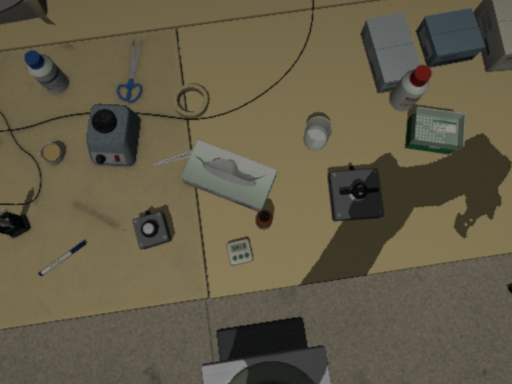

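View pics/scene0.png

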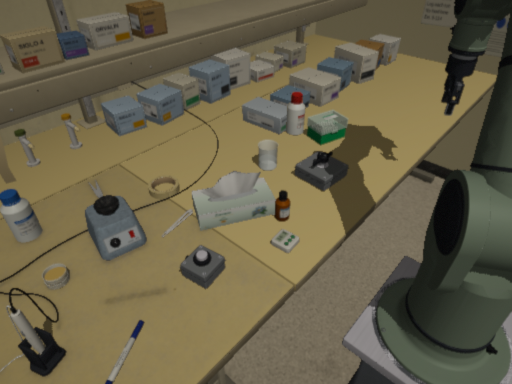

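The top view shows the stop box near (356,193) with its cable gland at about (351,167), and the start box near (152,229) with its button at (149,229). The beaker is at (317,132), the bottle at (264,217) and the timer at (240,251). I'll enlarge both boxes.

```bash
cat > h.py <<'E'
import numpy as np
def ray(f,u,v,z):
    T=f["cam_to_world"]; d=T[:3,:3]@np.linalg.solve(f["mtx"],[u,v,1.]); o=T[:3,3]
    return o+d*(z-o[2])/d[2]
def proj(f,p):
    T=f["cam_to_world"]; c=T[:3,:3].T@(np.array(p)-T[:3,3]); q=f["mtx"]@c; return q[:2]/q[2]
E
python3 - <<'E'
import cv2,numpy as np
from h import *
f=np.load("pics/top0.npz"); im=f["pixels"][:,:,::-1]
def crop(im,x,y,w,h,g): 
    c=im[y:y+h,x:x+w].astype(float); return cv2.resize(np.clip(255*(c/255)**g,0,255).astype(np.uint8),(400,400),interpolation=cv2.INTER_CUBIC)
s=np.load("pics/scene0.npz"); si=s["pixels"][:,:,::-1]
cv2.imwrite("pics/c1.png",np.hstack([crop(im,316,153,80,80,.5),crop(si,285,133,80,80,.5)]))
for n,u,v,z in(("stopmid",360,190,.092),("box",356,193,.05),("start",148.5,229,.072),("gland",351,167,.03),("beaker",317,132,.05),("bottle",264,217,.095),("tissuecorner",275,178,.09)): print(n,ray(f,u,v,z).round(3))
E
```

```text
stopmid [ 0.519 -0.305  0.092]
box [ 0.521 -0.304  0.05 ]
start [0.502 0.24  0.072]
gland [ 0.597 -0.311  0.03 ]
beaker [ 0.702 -0.233  0.05 ]
bottle [ 0.486 -0.054  0.095]
tissuecorner [ 0.582 -0.097  0.09 ]
```

View pics/c1.png

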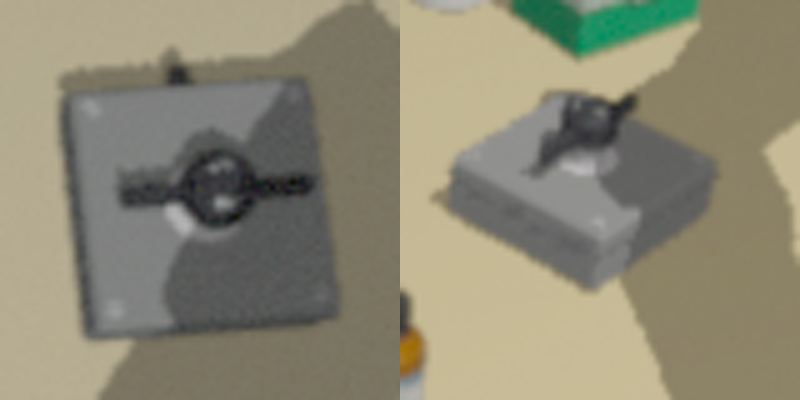

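```bash
python3 - <<'E'
import numpy as np
from h import *
f=np.load("pics/top0.npz"); s=np.load("pics/scene0.npz")
a=ray(f,340,191.1,.0805);b=ray(f,378.3,190,.0805);print(a,b,(a+b)/2,np.degrees(np.arctan2(*(a-b)[1::-1]*[1,1])), np.linalg.norm(a-b))
c=[ray(f,316+x/5,153+y/5,.05) for x,y in((65,95),(308,80),(338,318),(88,335))];print(np.round(c,3),np.mean(c,0))
print("dome",ray(f,359.4,190.4,.088)); print("scene",ray(s,285+190/5,133+122/5,.088))
print(proj(s,[.521,-.304,.092]))
# start button bright centroid
import cv2
for g,(x,y) in((f,(148,229)),(s,(202,256))):
    p=cv2.cvtColor(g["pixels"],cv2.COLOR_RGB2GRAY)[y-10:y+10,x-12:x+12]; m=cv2.moments((p>150).astype(np.uint8),True); print(m["m00"],ray(g,x-12+m["m10"]/m["m00"],y-10+m["m01"]/m["m00"],.071))
from workcell import bot
E
```

```text
[ 0.52617919 -0.25667234  0.0805    ] [ 0.51465783 -0.3540966   0.0805    ] [ 0.52041851 -0.30538447  0.0805    ] 83.25554783045142 0.09810314636902398
[[ 0.587 -0.245  0.05 ]
 [ 0.576 -0.374  0.05 ]
 [ 0.449 -0.363  0.05 ]
 [ 0.459 -0.233  0.05 ]] [ 0.5176879  -0.30365589  0.05      ]
dome [ 0.51937713 -0.3039881   0.088     ]
scene [ 0.50908361 -0.28726841  0.088     ]
[322.92730709 152.98500927]Traceback (most recent call last):
  File "<stdin>", line 11, in <module>
ZeroDivisionError: float division by zero
```

The crop shows the dome centre at about (359.4,190.4), which is roughly (0.519,-0.304). The ears run along about 84° yaw, with the left ear on the +y side. I'll turn the tool to yaw of about 85° and shut the jaw.

Call:
{"fn": "carry_out", "kwargs": {
  "targets": [
    [[0,0,0],[0,0,-0.056],0],
    [[0,0,0],[0,0,-0.056],0],
    [[0,0,0],[0,0,-0.056],0],
    [[0,0,0],[0,0,-0.056],0],
    [[0,0,0],[0,0,-0.056],0],
    [[0,0,0],[0,0,-0.056],0],
    [[0,0,0],[0,0,0],0]
  ]
}}

```text
clock: 0.98
position: [0.2618, -0.5674, 0.4043]
tool_rot: [-3.141, -0.001, 1.487]
force: [-0.4, -0.3, -1.2]
grip_width: -0.0001
```

Call:
{"fn": "carry_out", "kwargs": {
  "targets": [
    [[0.142,0.117,0.05],[0,0,0],0],
    [[0.142,0.117,0.05],[0,0,0],0],
    [[0.142,0.117,0.05],[0,0,0],0],
    [[0.142,0.117,0.05],[0,0,0],0],
    [[0.142,0.117,0.05],[0,0,0],0],
    [[0.142,0.117,0.05],[0,0,0],0],
    [[0.142,0.117,0.05],[0,0,0],0],
    [[0.142,0.117,0.05],[0,0,0],0]
  ]
}}

```text
clock: 1.98
position: [0.5196, -0.3025, 0.3042]
tool_rot: [-3.141, 0.0, 1.483]
force: [0.1, -0.9, 0.2]
grip_width: 0.0001
```

```bash
python3 - <<'E'
from workcell import bot, imaging
import cv2, numpy as np
from h import *
o=[]
for n in ("top","scene"):
    f=imaging.grab_frame(n); p=bot.observe()["position"]; t=p-[0,0,.173]; q=proj(f,t); d=proj(f,[.519,-.304,.092]); print(n,t,q,d)
    x,y=(d-[50,50]).astype(int); c=f["pixels"][y:y+100,x:x+100,::-1]; o.append(cv2.resize((255*(c/255.)**.5).astype(np.uint8),(400,400),interpolation=cv2.INTER_CUBIC))
cv2.imwrite("pics/c2.png",np.hstack(o))
E
```

```text
top [ 0.52337916 -0.29687196  0.12986934] [360.32543913 185.60665224] [359.81345848 190.20830579]
scene [ 0.52168328 -0.2989051   0.13042426] [323.18608576 143.47507131] [323.43714676 153.20301763]
```

View pics/c2.png

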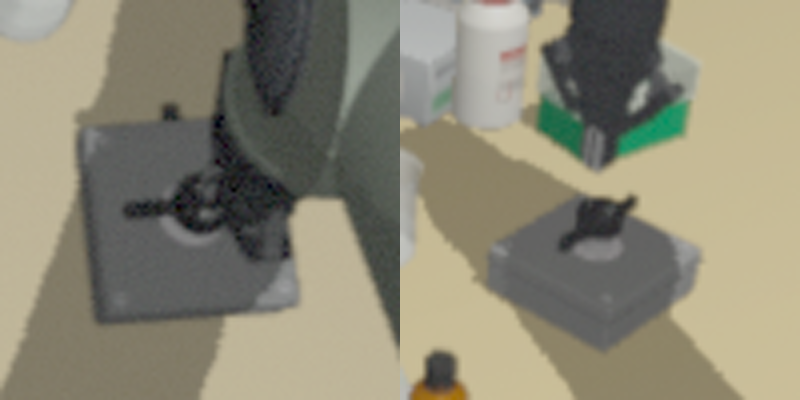

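The tip projects to (323,143) in the scene view and shows at about (322,145), above the dome at (323,155). The alignment is good, so I'll descend.

Call:
{"fn": "carry_out", "kwargs": {
  "targets": [
    [[0,0,0.04],[0,0,0],0],
    [[0,0,0.04],[0,0,0],0],
    [[0,0,0.04],[0,0,0],0],
    [[0,0,0.02],[0,0,0],0],
    [[0,0,0],[0,0,0],0],
    [[0,0,0],[0,0,0],0]
  ]
}}

```text
clock: 2.82
position: [0.5188, -0.3037, 0.27]
tool_rot: [3.141, 0.0, 1.488]
force: [-0.1, -0.7, 0.6]
grip_width: 0.0
```

Call:
{"fn": "carry_out", "kwargs": {
  "targets": [
    [[0,0,0.016],[0,0,0],0],
    [[0,0,0.016],[0,0,0],0],
    [[0,0,0.012],[0,0,0],0],
    [[0,0,0.012],[0,0,0],0],
    [[0,0,0.008],[0,0,0],0],
    [[0,0,0.004],[0,0,0],0],
    [[0,0,0],[0,0,0],0]
  ]
}}

```text
clock: 3.7
position: [0.5189, -0.3037, 0.2529]
tool_rot: [3.141, 0.0, 1.488]
force: [-0.6, -0.2, 6.3]
grip_width: -0.0001
```

Call:
{"fn": "carry_out", "kwargs": {
  "targets": [
    [[0,0,0.004],[0,0,0],0],
    [[0,0,0.002],[0,0,0],0],
    [[0,0,0],[0,0,0],0]
  ]
}}

```text
clock: 4.08
position: [0.519, -0.3037, 0.2517]
tool_rot: [3.141, 0.0, 1.488]
force: [-0.9, 1.0, 10.8]
grip_width: 0.0002
```

Call:
{"fn": "carry_out", "kwargs": {
  "targets": [
    [[0,0,0.002],[0,0,0],0],
    [[0,0,0],[0,0,0],0],
    [[0,0,-0.012],[0,0,0],0],
    [[0,0,-0.012],[0,0,0],0],
    [[0,0,0],[0,0,0],0]
  ]
}}

```text
clock: 4.7
position: [0.5187, -0.3036, 0.2567]
tool_rot: [3.142, 0.0, 1.488]
force: [-0.5, 0.6, 0.7]
grip_width: 0.0001
```

The force is about zero with the head let go, so it has latched. Next I'll raise the tool and move beside the left ear, on its -x side.

Call:
{"fn": "carry_out", "kwargs": {
  "targets": [
    [[0,0,-0.06],[0,0,0],0],
    [[0,0,-0.06],[0,0,0],0],
    [[0.08,-0.064,0],[0,0,0],0],
    [[0.08,-0.064,0],[0,0,0],0],
    [[0,0,0],[0,0,0],0],
    [[0,0,0],[0,0,0],0]
  ]
}}

```text
clock: 5.45
position: [0.4905, -0.2617, 0.2875]
tool_rot: [3.14, 0.001, 1.488]
force: [0.3, -0.5, 0.3]
grip_width: 0.0001
```

```bash
python3 - <<'E'
from workcell import bot, imaging
import cv2, numpy as np
from h import *
o=[]
for n in ("top","scene"):
    f=imaging.grab_frame(n); p=bot.observe()["position"]; t=p-[0,0,.173]; d=proj(f,[.519,-.304,.082]); print(n,t,proj(f,t),d)
    x,y=(d-[40,40]).astype(int); c=f["pixels"][y:y+80,x:x+80,::-1]; o.append(cv2.resize((255*(c/255.)**.5).astype(np.uint8),(400,400),interpolation=cv2.INTER_CUBIC)); print(x,y)
cv2.imwrite("pics/c3.png",np.hstack(o))
E
```

```text
top [ 0.49049279 -0.2617431   0.11423355] [347.43863132 201.92970698] [358.87011992 191.04004387]
318 151
scene [ 0.49044523 -0.26173126  0.11399923] [324.36556102 155.96585946] [323.10059891 155.75457546]
283 115
```

View pics/c3.png

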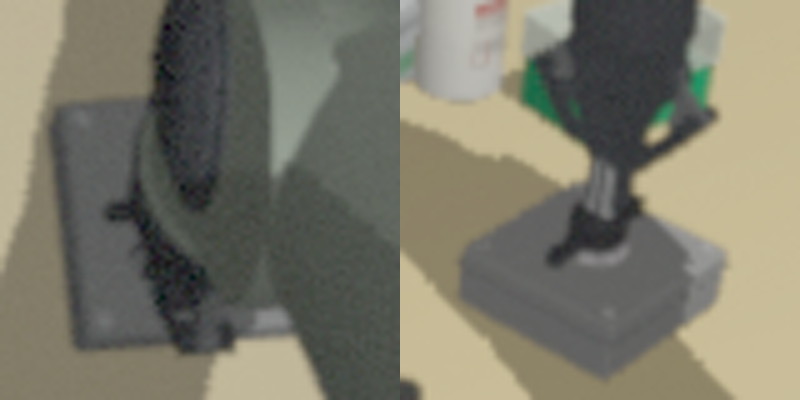

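The scene view shows the tip at about (323,158), in line with its projection at (324,156), and the head is down. I'll descend beside the ear.

Call:
{"fn": "carry_out", "kwargs": {
  "targets": [
    [[0,0,0.06],[0,0,0],0],
    [[0,0,0.06],[0,0,0],0],
    [[0,0,0.056],[0,0,0],0],
    [[0,0,0.04],[0,0,0],0],
    [[0,0,0],[0,0,0],0],
    [[0,0,0],[0,0,0],0]
  ]
}}

```text
clock: 6.3
position: [0.4903, -0.2611, 0.2329]
tool_rot: [3.141, 0.0, 1.488]
force: [0.4, 0.0, 0.2]
grip_width: -0.0002
```

Call:
{"fn": "carry_out", "kwargs": {
  "targets": [
    [[0,0.016,0],[0,0,0],0],
    [[0,0.016,0],[0,0,0],0],
    [[0,0.016,0],[0,0,0],0],
    [[0,0.016,0],[0,0,0],0],
    [[0,0,0],[0,0,0],0]
  ]
}}

```text
clock: 6.92
position: [0.5063, -0.2624, 0.2327]
tool_rot: [3.141, -0.0, 1.488]
force: [-0.2, -0.2, -0.1]
grip_width: -0.0002
```

Call:
{"fn": "carry_out", "kwargs": {
  "targets": [
    [[0,0.016,0],[0,0,0],0],
    [[0,0.016,0],[0,0,0],0],
    [[0,0,0],[0,0,0],0]
  ]
}}

```text
clock: 7.3
position: [0.5142, -0.2631, 0.2326]
tool_rot: [-3.141, -0.0, 1.488]
force: [-1.0, 0.6, 0.8]
grip_width: -0.0002
```

Call:
{"fn": "carry_out", "kwargs": {
  "targets": [
    [[0,0.016,0],[0,0,0],0],
    [[0,0.016,0],[0,0,0],0],
    [[0,0,0],[0,0,0],0]
  ]
}}

```text
clock: 7.68
position: [0.5223, -0.2637, 0.2327]
tool_rot: [3.141, -0.0, 1.488]
force: [-0.5, 1.3, 1.2]
grip_width: 0.0002
```

```bash
cat > look.py <<'E'
import sys
from workcell import bot, imaging
import cv2, numpy as np
from h import *
o=[]
for n in ("top","scene"):
    f=imaging.grab_frame(n); d=proj(f,[.519,-.304,.082])
    x,y=(d-[35,35]).astype(int); c=f["pixels"][y:y+70,x:x+70,::-1]; o.append(cv2.resize((255*(c/255.)**.5).astype(np.uint8),(400,400),interpolation=cv2.INTER_CUBIC))
cv2.imwrite(sys.argv[1],np.hstack(o)); print(bot.observe()["force"])
E
python3 look.py pics/c4.png
```

```text
[-0.64763502  0.92265723  1.73309752]
```

View pics/c4.png

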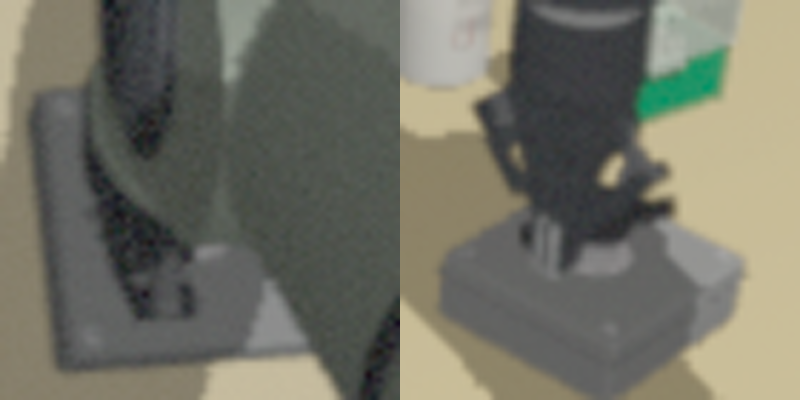

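The left ear is being pushed at scene-crop (530,240), the right ear has swung to (655,210), and the pale collar shows at (605,258), so the head has probably sprung up. I'll push a little further to be sure, then back off and look.

Call:
{"fn": "carry_out", "kwargs": {
  "targets": [
    [[0,0.016,0],[0,0,0],0],
    [[0,0.012,0],[0,0,0],0],
    [[0,0,0],[0,0,0],0],
    [[0,0,0],[0,0,0],0]
  ]
}}

```text
clock: 8.28
position: [0.529, -0.2643, 0.2327]
tool_rot: [3.142, -0.0, 1.488]
force: [-1.6, 0.8, -0.2]
grip_width: 0.0003
```

Call:
{"fn": "carry_out", "kwargs": {
  "targets": [
    [[0,-0.04,0],[0,0,0],0],
    [[0,-0.04,0],[0,0,0],0],
    [[0,-0.04,0],[0,0,0],0],
    [[0,-0.04,0],[0,0,0],0],
    [[0,-0.04,-0.1],[0,0,0],0],
    [[0,-0.04,-0.2],[0,0,0],0],
    [[0,-0.1,-0.2],[0,0,0],0],
    [[0,-0.1,0],[0,0,0],0]
  ]
}}

```text
clock: 9.28
position: [0.4189, -0.2554, 0.3608]
tool_rot: [3.137, 0.003, 1.488]
force: [-0.2, 0.0, -1.6]
grip_width: -0.0
```

```bash
python3 look.py pics/c5.png
```

```text
[-0.29953862  0.48459208 -0.27771998]
```

View pics/c5.png

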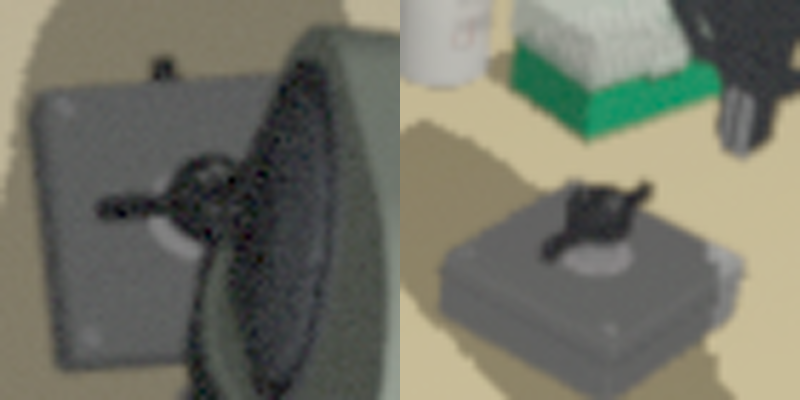

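The head is free: the dome's top edge is at scene row 152.5, against 152 to 152.3 before the press (latched would be about 4 px lower), the collar shows, and the ears are back at rest. Now the start button.

```bash
python3 - <<'E'
import cv2,numpy as np
from workcell import imaging
from h import *
f=np.load("pics/top0.npz"); s=np.load("pics/scene0.npz"); n=imaging.grab_frame("scene")
for nm,g in(("before",s),("after",n)):
    p=cv2.cvtColor(g["pixels"],cv2.COLOR_RGB2GRAY); print(nm,p[144:172,323].tolist())
o=[]
for g,(x,y) in((f,(152,229)),(s,(202,262))):
    c=g["pixels"][y-25:y+25,x-25:x+25]; p=cv2.cvtColor(c,cv2.COLOR_RGB2GRAY); 
    k=p[12:36,12:36]; print(k.max()); o.append(cv2.resize(c[:,:,::-1],(400,400),interpolation=cv2.INTER_CUBIC))
cv2.imwrite("pics/c6.png",np.hstack(o))
E
```

```text
before [99, 130, 133, 133, 133, 133, 130, 114, 48, 22, 24, 28, 24, 28, 21, 14, 14, 15, 24, 47, 72, 97, 114, 112, 84, 82, 82, 83]
after [102, 133, 136, 136, 136, 137, 136, 120, 48, 10, 8, 13, 11, 12, 12, 9, 6, 11, 22, 46, 63, 67, 68, 63, 47, 40, 40, 39]
131
147
```

View pics/c6.png

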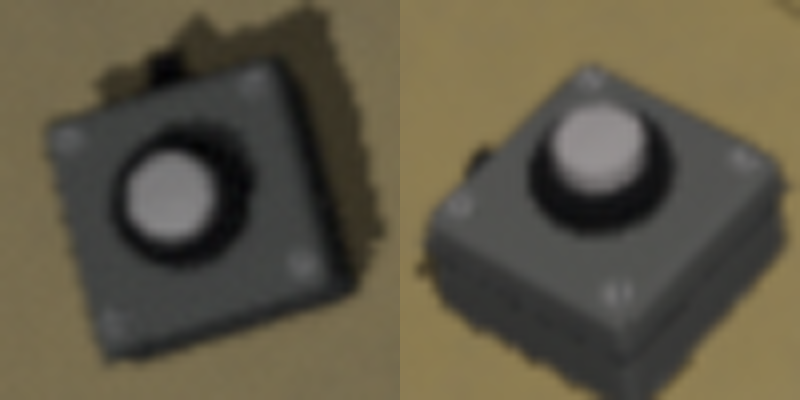

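The dome's edge column is the same as before the press, so the head is fully up. The start button's top is at (148,228) in the top view and (201,253.5) in the scene view.

```bash
python3 - <<'E'
import numpy as np
from h import *
from workcell import bot
f=np.load("pics/top0.npz"); s=np.load("pics/scene0.npz")
a=ray(f,148,228,.072); b=ray(s,201.2,253.4,.072); print(a,b)
st=bot.observe(); p=st["position"]; w=st["tool_rot"][2]; d=(a+b)/2-p
print(p,w,"units x,y",(d[0]*np.cos(w)+d[1]*np.sin(w))/.25,(d[0]*np.sin(w)-d[1]*np.cos(w))/.25, "to z .265",(p[2]-.265)/.25)
E
```

```text
[0.50493603 0.24068017 0.072     ] [0.50535015 0.24361621 0.072     ]
[ 0.41831608 -0.25547318  0.35816072] 1.4872574365195477 units x,y 2.012523952202366 0.18000727085590748 to z .265 0.37264288395040257
```

Call:
{"fn": "carry_out", "kwargs": {
  "targets": [
    [[0.2,0.018,0],[0,0,0],0],
    [[0.2,0.018,0],[0,0,0],0],
    [[0.2,0.018,0],[0,0,0],0],
    [[0.2,0.018,0],[0,0,0],0],
    [[0.2,0.018,0],[0,0,0],0],
    [[0.2,0.018,0],[0,0,0],0],
    [[0.2,0.018,0],[0,0,0],0],
    [[0.2,0.018,0],[0,0,0],0]
  ]
}}

```text
clock: 10.42
position: [0.4886, 0.1425, 0.3573]
tool_rot: [-3.141, -0.0, 1.489]
force: [0.7, -1.0, 0.4]
grip_width: 0.0
```

Call:
{"fn": "carry_out", "kwargs": {
  "targets": [
    [[0.2,0.018,0],[0,0,0],0],
    [[0.2,0.018,0],[0,0,0],0],
    [[0,0,0.1],[0,0,0],0],
    [[0,0,0.1],[0,0,0],0],
    [[0,0,0.1],[0,0,0],0],
    [[0,0,0.06],[0,0,0],0],
    [[0,0,0],[0,0,0],0],
    [[0,0,0],[0,0,0],0]
  ]
}}

```text
clock: 11.42
position: [0.5056, 0.2396, 0.2684]
tool_rot: [3.141, -0.001, 1.488]
force: [-0.5, -1.0, -0.2]
grip_width: 0.0002
```

Call:
{"fn": "carry_out", "kwargs": {
  "targets": [
    [[0.01,0,0.04],[0,0,0],0],
    [[0,0,0.04],[0,0,0],0],
    [[0,0,0.012],[0,0,0],0],
    [[0,0,0.012],[0,0,0],0],
    [[0,0,0.008],[0,0,0],0],
    [[0,0,0.006],[0,0,0],0],
    [[0,0,0],[0,0,0],0],
    [[0,0,0],[0,0,0],0]
  ]
}}

```text
clock: 12.42
position: [0.5054, 0.2418, 0.2392]
tool_rot: [3.141, 0.0, 1.488]
force: [-8.1, -3.4, 24.0]
grip_width: 0.0003
```

Call:
{"fn": "carry_out", "kwargs": {
  "targets": [
    [[0,0,-0.004],[0,0,0],0],
    [[0,0,0],[0,0,0],0]
  ]
}}

```text
clock: 12.68
position: [0.5055, 0.2418, 0.2395]
tool_rot: [3.142, 0.0, 1.488]
force: [-3.3, -0.9, 6.3]
grip_width: 0.0001
```

Call:
{"fn": "carry_out", "kwargs": {
  "targets": [
    [[0,0,-0.006],[0,0,0],0],
    [[0,0,0],[0,0,0],0]
  ]
}}

```text
clock: 12.92
position: [0.5056, 0.2418, 0.2409]
tool_rot: [3.141, -0.0, 1.488]
force: [-2.3, -1.0, 4.5]
grip_width: 0.0
```

```bash
python3 - <<'E'
from workcell import imaging
import cv2,numpy as np
o=[]
for n,(x,y) in(("top",(152,229)),("scene",(202,255))):
    c=imaging.grab_frame(n)["pixels"][y-30:y+30,x-30:x+30,::-1]; o.append(cv2.resize((255*(c/255.)**.6).astype(np.uint8),(400,400),interpolation=cv2.INTER_CUBIC))
cv2.imwrite("pics/c7.png",np.hstack(o))
E
```

```text
(no output)
```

View pics/c7.png

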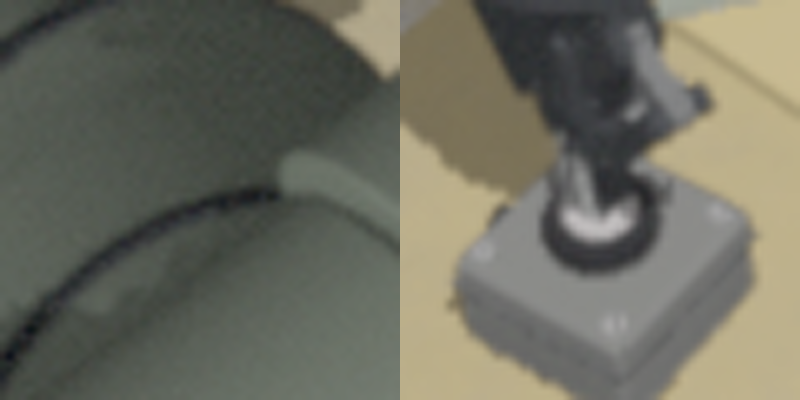

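The fingertips sit on the button at scene-crop (600,215) and it is visibly pressed in. The force rose to 24 N at the bottom and fell to about 4.5 N, in line with its 5 N spring, so the press was full. I'll retract.

Call:
{"fn": "carry_out", "kwargs": {
  "targets": [
    [[0,0,-0.04],[0,0,0],0],
    [[0,0,-0.08],[0,0,0],0],
    [[0,0,-0.12],[0,0,0],0],
    [[0,0,-0.12],[0,0,0],0],
    [[0,0,0],[0,0,0],0],
    [[0,0,0],[0,0,0],0]
  ]
}}

```text
clock: 13.78
position: [0.5056, 0.2416, 0.3306]
tool_rot: [3.141, 0.0, 1.488]
force: [0.3, 0.2, -0.1]
grip_width: 0.0001
```

```bash
python3 - <<'E'
from workcell import imaging,bot
import cv2,numpy as np
g=imaging.grab_frame("scene")["pixels"]; cv2.imwrite("pics/fin.png",g[:,:,::-1]); s=np.load("pics/scene0.npz")["pixels"]
for n,a in(("head",g),("head0",s)): print(n,cv2.cvtColor(a,cv2.COLOR_RGB2GRAY)[148:158,323].tolist(),"btn",cv2.cvtColor(a,cv2.COLOR_RGB2GRAY)[245:265,201].tolist())
print(bot.observe()["force"])
E
```

```text
head [144, 144, 143, 127, 58, 23, 26, 31, 28, 31] btn [87, 110, 116, 99, 102, 128, 149, 152, 153, 155, 156, 158, 157, 149, 128, 109, 53, 24, 22, 19]
head0 [133, 133, 130, 114, 48, 22, 24, 28, 24, 28] btn [95, 101, 106, 90, 93, 118, 138, 141, 142, 143, 145, 146, 146, 138, 117, 100, 48, 21, 20, 16]
[-0.05708744  1.00842612 -0.45251938]
```

View pics/fin.png

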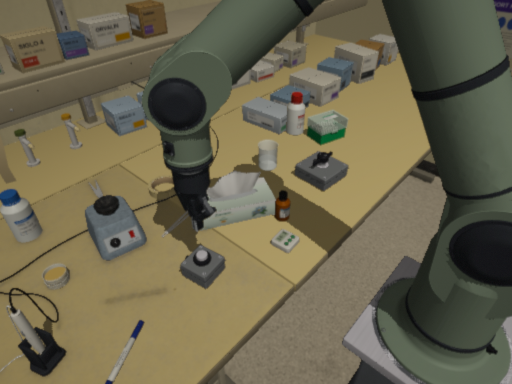

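The stop head is up at (323,153), the start button is back up at (202,255), and the beaker (267,153), bottle (283,207) and timer (286,240) are where they were. The forceps are near (180,222), partly behind the gripper but not reached by it. I'll hand in.

```bash
python3 -c "
from workcell import job
print(job.job_done())"
```

```text
the job is handed in; nothing more can be done
None
```

I pressed the stop button until it latched, twisted it free, then pressed the start button and handed the job in. The robot clock was about 14 s.

- **Stop pressed:** I pushed the head about 13 mm down (10.8 N). After I eased off about 5 mm the force was about zero, so it stayed down by itself.
- **Stop released:** I pushed the left ear sideways, clockwise, from its -x side. The head sprang up, and its edge in the last picture matches the one before the press.
- **Start pressed:** The button went down about 6 mm to its stop and sprang back up. The force there briefly reached 24 N with about 8 N sideways, more than planned but well below the limits.
- **Other objects:** The beaker, bottle and timer look unmoved by eye. The forceps were partly hidden behind the gripper in the last picture, but nothing went near them.
- **Robot at hand-in:** The arm was clear of everything, with no force on it beyond sensor noise.

I had no reading of the button positions themselves, so the latching, release and full start press are judged from force, tool position and pictures. I viewed 9 pictures.

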